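Unclamp the charged work lamp and hang it up

ROBOT

A 6-joint arm with a two-finger parallel gripper is mounted at the origin on the work surface. World frame = base frame: x ahead of the robot, y to its left, z up, the work surface at z = 0. Lengths are in m, angles in rad, forces in N, time in s.
With the tool pointing down it reaches from about 0.3 to 0.775 m from the base axis. Payload 14.6 kg.
Tool frame: the origin (TCP) lies midway between the tips of the shut fingers; the grasp point (between the pads) lies 19 mm behind it (ctrl.pinch_z is the z of the grasp point in the tool frame, in m); z points along the fingers, y is the line along which they close (so a half turn about z gives the same grasp; the last joint's range is limited). The gripper opens to 94 mm and grips with 3 to 60 N. Pads are 16 mm wide; open, the fingers measure 119 mm over their backs; the gripper's body (75 mm by 177 mm) begins 78 mm behind the grasp point.
Start: joints at [-1.314, 0.3, 1.521, -0, 1.321, -0.067], TCP at [0.175, -0.521, 0.205] pointing down, gripper open.
Joint ranges: [-3.03, 3.03], [-0.79, 2.21], [0.23, 2.52], [-1.04, 4.18], [0, 3.07], [-2.55, 2.55]. Speed limits (rad/s): [2.22, 2.22, 2.57, 3.14, 3.14, 3.14].

INTERFACE

Orientations are given as [roll, pitch, yaw] about the fixed x, y, z axes, in that order (R = Rz(yaw) Ry(pitch) Rx(roll)).
In Python, from station import ctrl, camera, ticket gives the robot as it stands. The module is installed in compiled form; this text tells all that it offers.
- The arm moves only by the shell command python3 -m inch 'ROWS' [FORCE]. ROWS is text: rows parted by semicolons, each of 7 numbers parted by spaces: the opening, from -1 (shut) to 1 (fully open), then the shift along the tool's x, y, z in units of 0.03 m (1.0 is 0.03 m), then the turn, a rotation vector about the tool's x, y, z in units of 10 degrees (1.0 is 10 degrees). In form: grip dx dy dz rx ry rz; .... A call has 1 to 10 rows; each row shifts and turns the commanded pose from where the row before left it, along the tool's axes as they then stand; what a row does not reach is not made up. A row lasts 1/8 s, in which the tool goes at most 62.5 mm and 10.7 degrees, less where a joint would pass 70% of its speed; a pose out of reach is approached as far as the arm can. A call with a number of a shift or a turn outside -1 to 1 is refused whole. A call with a gripper value outside its range is refused whole. The fingers move at their own pace and stop on an object; FORCE is the grip in N (left out, the last holds). Time passes only in rows, so rows that do not move let the fingers close. It gives the time, the measured TCP pose, the force, the opening and the grip force at its end, in the units of the state.
- ctrl.get_obs(): the state, without advancing time (a new reading comes with each control period).
- camera(name): name is "side" or "top"; returns a dict with "img" (420x560x3 uint8, blue, green, red), "range_z" (420x560 float32, m along the optical axis (not along the pixel's ray), 0 where there is no reading), "intrinsics" (3x3 intrinsics, pixels), "view" (4x4, takes a point from world to camera coordinates). Camera axes: x right, y down, z forward; pixel columns grow to the right and rows downward; lengths in m; the calibration is good to about 2 mm. A picture is of the moment at which its call begins.
- ticket.hand_in(): hands the job in; it is judged then, once.
The state is a dict: "time_s": time; "qpos": joint angles; "joint_vel": joint speeds; "tau": joint torques, N m; "ee_pos": TCP position; "eef_rot": TCP orientation; "force": force on the tool from outside, world axes, zero at the start; "moment": the same for the moment, N m; "grip_width": finger opening in m; "grip_force": force on a finger pad.
Only numpy, scipy, OpenCV 4.12 (cv2) and the standard library are available. Lean on these libraries where they do the work, as an engineer would, in place of code of your own. Each camera call takes 0.05 s, during which the arm holds its last target. There are 200 camera calls.

TASK

The work lamp in the charging dock is charged. Swing the dock's clamp lever all the way back so that its jaw is well clear of the lamp, then lift the lamp out by its handle and hang it by the handle on both prongs of the hook stand, hanging straight and still. Leave the lever open, and do not knock the other things on the bench about.

Things in the scene. Friction and masses are not known exactly. Their poses are not given: they have to be found in the camera images.
- dock: Charging dock bolted to the bench: steel base 150 x 150 mm, 12 mm thick, with a low walled pocket (walls 18 mm high, top 30 mm above the bench, 3 mm play all round) for the lamp's foot. Origin: on the bench under the middle of the pocket. The clamp lever is on its -x side (hinge cheeks 43 mm wide over their outsides, 74 mm high); the lamp's handle bar lies along its y.
- lever (a joint): Clamp lever's hinge angle in rad. 0: clamped, handle straight up, jaw level over the lamp's foot. Grows as the handle swings away from the lamp (to the dock's -x) and down; end stop at 1.4. Stiff hinge: the lever stays where it is left, about 3 N at the grip moves it.
- lever_hinge (a point): Point on the lever's hinge axis (parallel to the dock's y), 62 mm to -x of the pocket's middle and 64 mm above the bench. The jaw reaches 35 mm from here to the lamp when clamped.
- lever_grip (a point): Middle of the lever's rubber hand grip, 80 mm from the hinge axis (the lever ends 100 mm from it). The grip is 24 mm wide along the dock's y, 14 mm thick, 50 mm long. Its z axis points along the handle away from the hinge, its y axis along the hinge axis.
- lamp: Rechargeable work lamp, 0.55 kg: black foot 80 (x) x 120 (y) x 40 mm high, grey head 44 (x) x 120 (y) mm on it up to 90 mm, and over it a rigid steel bail handle in its y-z plane. Origin: centre of its underside, z up; in the dock the underside is 12 mm above the bench. It may be hung either way round.
- lamp_bar (a point): Middle of the handle's level bar, 152 mm above the lamp's underside. Bar 14 x 14 mm in section, 134 mm long along the lamp's y. The opening under it is 114 mm wide (y) and 55 mm high and is open along the lamp's x.
- stand: Hook stand bolted to the bench: base 160 x 120 x 10 mm, two posts 85 mm to +x of its origin, carrying two level round prongs (10 mm thick) at y = -36 and +36 mm that point to -x and turn up at the tips. Origin: on the bench straight under the seat.
- stand_seat (a point): Middle between the prongs, level with the top of their low part, 210 mm above the bench. The handle bar rests here along the stand's y, its centre 7 mm higher. Low part 40 mm long; tips reach 16 mm above the seat at 30 mm to -x; behind, the prongs rise 25 mm at 32 mm to +x. Bring the bar over the tips from -x: the lamp's head must pass under the prongs.
- spray_can: Bystander: spray can 62 mm across, 150 mm high, standing. Origin under its centre.
- parts_bin: Bystander: open blue plastic bin 90 x 130 x 60 mm. Origin under its centre.
- spanner: Bystander: spanner 170 mm long lying on the bench.
- grease_tin: Bystander: round tin 66 mm across, 65 mm high. Origin under its centre.
Mind the look-alikes: they are no part of the job. Of the things that look like the lamp, the largest one is meant. What is shaped like the dock but purple or yellow is not meant.

How it is judged:
On the way:
1. the lever is swung back past 1.0 rad while the lamp still sits in the dock (value of joint lever above 1 rad and distance of lamp from where it was at the start of the episode below 0.02 m), for 0.1 s.
At the end, for the whole second after the job is handed in: Lever still past 1.0 rad; lamp hangs at rest (< 0.05 m/s) with its weight on the stand: bar middle within 30 mm of the seat along and across the prongs and -3 to +18 mm in height, bar along the stand's y within 0.35 rad, lamp upright within 0.2 rad (value of joint lever above 1 rad and x of lamp_bar in the frame of stand_seat between -0.03 and 0.03 m and y of lamp_bar in the frame of stand_seat between -0.03 and 0.03 m and z of lamp_bar in the frame of stand_seat between -0.003 and 0.018 m and angle between the y axis of lamp and the y axis of stand, either way round below 0.35 rad and angle between lamp's own z axis and vertical below 0.2 rad and contact force between lamp and stand above 1.5 N and linear speed of lamp below 0.05 m/s); the robot touches nothing.
It fails at once if a bystander is pushed more than 40 mm (distance of any of spray_can, parts_bin, spanner, grease_tin from where it was at the start of the episode above 0.04 m).
It fails at once if the spray can or the tin is knocked over (angle between any of spray_can, grease_tin's own z axis and vertical above 0.6 rad).
It also fails if it takes over 54 s, if anything falls off the work surface, if the arm or the gripper's body presses on something with over 40 N, if the wrist force passes 120 N, or if a joint passes its speed limit or range.

## Working session

There is one attempt and no reset: what is moved stays moved. The work goes in short steps, Python scripts to look and compute and a shell command to move; the robot and the scene stay as the last step left them, time stands still between calls to the robot, and variables do not carry over. Pictures are saved under pics/ and viewed, at most 10 in all, crops included, and the job is handed in when it is done.

```bash
mkdir -p pics
cat > h.py <<'E'
import numpy as np, cv2
from station import ctrl, camera, ticket
def snap(n,tag):
    c=camera(n); np.savez(f'{tag}.npz',**c); cv2.imwrite(f'pics/{tag}.png',c['img']); return c
def pt(c,u,v,r=1):
    z=c['range_z'][v-r:v+r+1,u-r:u+r+1]; z=np.median(z[z>0]); K=c['intrinsics']
    p=np.array([(u-K[0,2])/K[0,0]*z,(v-K[1,2])/K[1,1]*z,z,1]); return (np.linalg.inv(c['view'])@p)[:3]
def cloud(c):
    K=c['intrinsics']; z=c['range_z']; v,u=np.mgrid[:z.shape[0],:z.shape[1]]
    P=np.stack([(u-K[0,2])/K[0,0]*z,(v-K[1,2])/K[1,1]*z,z,np.ones_like(z)],-1)
    return (P@np.linalg.inv(c['view']).T)[...,:3]
E
python3 - <<'E'
from h import *
for n in('top','side'):
    c=snap(n,n+'0'); print(n,np.linalg.inv(c['view'])[:3].round(3).tolist(),c['intrinsics'][0,0])
print(ctrl.get_obs(),ctrl.pinch_z)
E
```

```text
top [[0.007, -0.998, 0.063, 0.486], [-1.0, -0.007, 0.007, 0.147], [-0.006, -0.063, -0.998, 1.666]] 493.3815138769744
side [[-0.825, 0.408, -0.392, 1.117], [0.565, 0.617, -0.548, 0.902], [0.019, -0.673, -0.739, 1.192]] 459.06900970454416
{'time_s': 0.1, 'qpos': array([-1.31358363e+00,  3.00410090e-01,  1.52152252e+00, -1.25206080e-05,
        1.32068449e+00, -6.66131203e-02]), 'joint_vel': array([-7.84330812e-04, -1.82610209e-03, -9.80235830e-05,  4.61573468e-04,
       -1.10253706e-03,  6.06337553e-04]), 'tau': array([-1.76589194e-03, -5.32649624e+01, -3.53288019e+01,  7.08762067e-02,
        2.34931108e-02, -6.76391073e-05]), 'ee_pos': array([ 0.17493542, -0.52119162,  0.20494456]), 'eef_rot': array([-3.14056967e+00, -5.60901807e-05,  3.23828892e-01]), 'force': array([-0.11736235,  0.32091348, -0.27540142]), 'moment': array([ 0.01266666, -0.04078139,  0.04527999]), 'grip_force': 0.0, 'grip_width': 0.09413012004132626} -0.0188
```

View pics/top0.png

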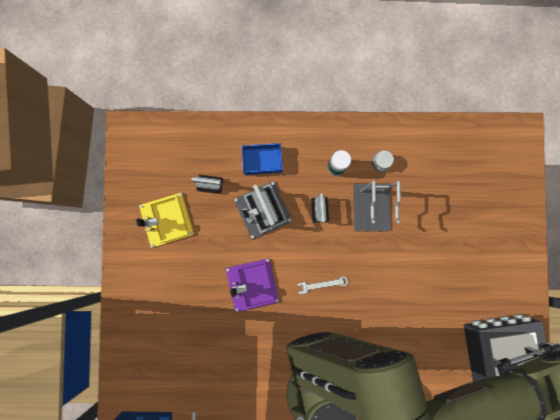

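View pics/side0.png

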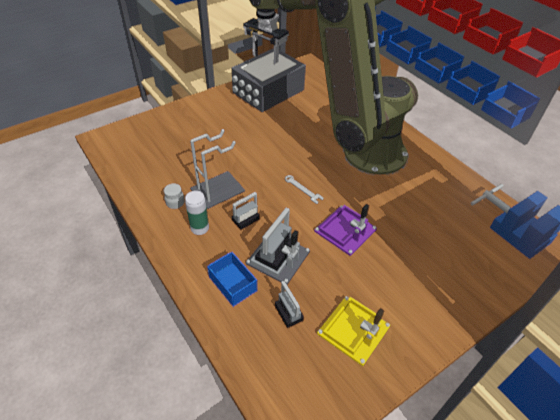

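Top view: candidates for the lamp are the large one in the grey dock (263,207) and small look-alikes at (208,184) and (320,208). For the dock there are grey (263,210), yellow (165,220) and purple (252,285). I choose the large lamp in the grey dock and the stand at (373,205), and check them in a crop.

Run:
```python
from h import *
a=dict(np.load('top0.npz')); b=dict(np.load('side0.npz'))
A=cv2.resize(a['img'][140:250,220:420],None,fx=4,fy=4,interpolation=cv2.INTER_CUBIC)[:, :800]
cv2.imwrite('pics/cropA.png',A)
B=cv2.resize(b['img'][115:285,160:340],None,fx=3.5,fy=3.5,interpolation=cv2.INTER_CUBIC)
cv2.imwrite('pics/cropB.png',B[:600])
def rect(m,name):
    q=m[:,:2].astype(np.float32); (cx,cy),(w,h),an=cv2.minAreaRect(q); print(name,len(q),round(cx,4),round(cy,4),round(w,4),round(h,4),round(an,2),m[:,2].mean().round(4))
for nm,c in(('top',a),('side',b)):
    P=cloud(c); ok=c['range_z']>0
    D=(np.abs(P[...,0]-.48)<.3)
    # coarse centers from top
    if nm=='top':
        d0=pt(c,263,207); s0=pt(c,373,225); print(d0,s0)
    near=lambda p,r:ok&(np.hypot(P[...,0]-p[0],P[...,1]-p[1])<r)
    for z0,z1,t in((.006,.02,'base'),(.085,.11,'head'),(.155,.18,'bar'),(.12,.154,'mid')): 
        m=P[near(d0,.13)&(P[...,2]>z0)&(P[...,2]<z1)]
        if len(m)>3: rect(m,nm+' dock '+t)
    for z0,z1,t in((.005,.018,'base'),(.19,.25,'prongs'),):
        m=P[near(s0,.16)&(P[...,2]>z0)&(P[...,2]<z1)]
        if len(m)>3: rect(m,nm+' stand '+t)
```

```text
[0.60600443 0.19954831 0.16987209] [ 0.56066548 -0.16462804  0.00948599]
top dock base 957 0.6057 0.2012 0.2523 0.2501 57.79 0.0115
top dock head 365 0.6106 0.1956 0.1268 0.0469 24.74 0.102
top dock bar 234 0.6009 0.2252 0.134 0.0757 24.77 0.1704
top dock mid 6 0.5651 0.2103 0.0851 0.0123 64.96 0.1442
top stand base 2182 0.558 -0.1639 0.3179 0.3092 58.26 0.0097
top stand prongs 320 0.6184 -0.1621 0.1232 0.0829 0.25 0.2239
side dock base 575 0.6237 0.2211 0.1502 0.1845 41.7 0.0109
side dock head 493 0.6074 0.2237 0.1304 0.0865 23.24 0.0986
side dock bar 252 0.603 0.2296 0.1337 0.076 25.13 0.1662
side dock mid 112 0.6016 0.2306 0.1371 0.0745 24.73 0.1366
side stand base 770 0.5753 -0.1687 0.2744 0.1962 14.14 0.0085
side stand prongs 303 0.6207 -0.1592 0.0905 0.1242 89.83 0.2174
```

View pics/cropA.png

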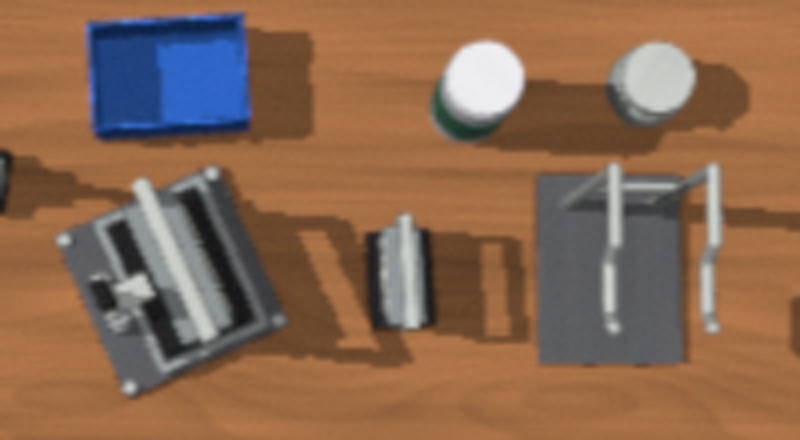

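View pics/cropB.png

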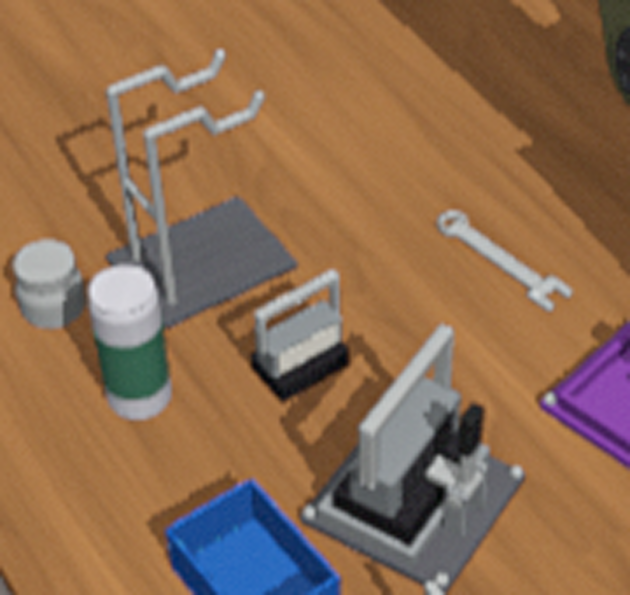

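The crops confirm the large lamp in the grey dock, with its lever on the left at crop A (120,290), which is world +y. The stand's prongs at (612,250) and (710,250) have their tips toward the robot. Next I refine the poses.

Run:
```python
from h import *
for nm in('top','side'):
    c=dict(np.load(nm+'0.npz')); P=cloud(c); ok=c['range_z']>0
    X,Y,Z=P[...,0],P[...,1],P[...,2]
    a=np.radians(-65.2); ux=np.array([np.cos(a),np.sin(a)]); uy=np.array([-ux[1],ux[0]])
    d=np.stack([X-.606,Y-.20],-1); dx=d@ux; dy=d@uy
    def rep(m,t):
        q=P[m]
        if len(q)<5: print(nm,t,len(q));return
        (cx,cy),(w,h),an=cv2.minAreaRect(q[:,:2].astype(np.float32)); print(nm,t,len(q),np.round([cx,cy,w,h,an],4),'z',np.percentile(q[:,2],[5,50,95]).round(4))
        print('   dock-frame x,y ranges',np.percentile(dx[m],[2,50,98]).round(4),np.percentile(dy[m],[2,50,98]).round(4))
    rep(ok&(abs(dx)<.02)&(abs(dy)<.09)&(Z>.15)&(Z<.185),'bar')
    rep(ok&(abs(dx+.065)<.03)&(abs(dy)<.03)&(Z>.11)&(Z<.18),'lever')
    rep(ok&(abs(dx)<.12)&(abs(dy)<.12)&(Z>.009)&(Z<.016)&(np.abs(np.maximum(abs(dx),abs(dy)))<.085),'base')
    for y0,t in((-.126,'pr+'),(-.198,'pr-')):
        m=ok&(abs(Y-y0)<.02)&(abs(X-.6)<.1)&(Z>.19)&(Z<.27); q=P[m]
        for x0 in np.arange(.55,.7,.01):
            s=q[(q[:,0]>=x0)&(q[:,0]<x0+.01)]
            if len(s): print(nm,t,round(x0,3),len(s),s.mean(0).round(4), s[:,2].max().round(4))
```

```text
top bar 202 [6.13900e-01 1.97200e-01 1.34000e-01 1.40000e-02 2.48665e+01] z [0.1658 0.1712 0.1775]
   dock-frame x,y ranges [-0.0009  0.0058  0.0125] [-0.0585  0.0041  0.069 ]
top lever 40 [5.86600e-01 2.52700e-01 2.22000e-02 1.35000e-02 2.62747e+01] z [0.141  0.164  0.1713]
   dock-frame x,y ranges [-0.0626 -0.0555 -0.0493] [-0.0061  0.0032  0.0151]
top base 464 [ 0.609   0.1999  0.1646  0.1622 26.9351] z [0.0094 0.0125 0.0156]
   dock-frame x,y ranges [-0.0776 -0.0365  0.0707] [-0.0691 -0.014   0.0792]
top pr+ 0.55 6 [ 0.5587 -0.1253  0.2268] 0.231
top pr+ 0.56 11 [ 0.5658 -0.1249  0.2216] 0.2312
top pr+ 0.57 12 [ 0.5752 -0.1256  0.2103] 0.2158
top pr+ 0.58 14 [ 0.5849 -0.1259  0.2112] 0.2143
top pr+ 0.59 14 [ 0.5952 -0.1254  0.2094] 0.2147
top pr+ 0.6 12 [ 0.6049 -0.1259  0.2095] 0.2136
top pr+ 0.61 15 [ 0.6141 -0.1247  0.2219] 0.2366
top pr+ 0.62 13 [ 0.6246 -0.1255  0.233 ] 0.2381
top pr+ 0.63 9 [ 0.6349 -0.1255  0.2356] 0.2433
top pr+ 0.64 11 [ 0.6446 -0.125   0.2369] 0.2419
top pr+ 0.65 10 [ 0.6549 -0.126   0.235 ] 0.2384
top pr+ 0.66 12 [ 0.6655 -0.1254  0.237 ] 0.242
top pr+
[... 1864 characters left out ...]
16] 0.2185
side pr- 0.55 2 [ 0.5596 -0.1926  0.222 ] 0.222
side pr- 0.56 12 [ 0.5648 -0.1944  0.2157] 0.2225
side pr- 0.57 11 [ 0.5736 -0.1925  0.2076] 0.2141
side pr- 0.58 9 [ 0.5841 -0.1938  0.2043] 0.2109
side pr- 0.59 8 [ 0.5945 -0.1914  0.2069] 0.21
side pr- 0.6 10 [ 0.6053 -0.1926  0.2053] 0.2107
side pr- 0.61 11 [ 0.6159 -0.1909  0.2116] 0.2187
side pr- 0.62 13 [ 0.6238 -0.1911  0.2265] 0.2337
side pr- 0.63 11 [ 0.6353 -0.1926  0.2303] 0.2369
side pr- 0.64 5 [ 0.6439 -0.1932  0.2289] 0.2301
side pr- 0.65 11 [ 0.6541 -0.192   0.2312] 0.2356
side pr- 0.66 9 [ 0.6651 -0.1902  0.231 ] 0.2372
side pr- 0.67 29 [ 0.676  -0.1918  0.2151] 0.2358
side pr- 0.68 8 [ 0.6812 -0.1921  0.2103] 0.2289
```

```bash
cat > d.py <<'E'
import sys, numpy as np
from scipy.spatial.transform import Rotation as R
from station import ctrl
# usage: d.py x y z yawdeg ; TCP target, tool down -> total shift (units, tool axes) and turn (units)
x,y,z,w=map(float,sys.argv[1:5]); o=ctrl.get_obs()
A=R.from_euler('xyz',o['eef_rot']); B=R.from_euler('xyz',[np.pi,0,np.radians(w)])
print('shift',(A.inv().apply(np.array([x,y,z])-o['ee_pos'])/.03).round(2),'turn',(np.degrees((A.inv()*B).as_rotvec())/10).round(2),'shift after turn',(B.inv().apply(np.array([x,y,z])-o['ee_pos'])/.03).round(2))
print(o['time_s'],o['ee_pos'].round(4),np.degrees(o['eef_rot']).round(2),o['force'].round(1),o['qpos'].round(2),o['grip_width'].round(4),o['grip_force'])
E
python3 -m inch '-1 0 0 -1 0 0 -0.63; -1 0 0 -1 0 0 0; -1 0 0 -1 0 0 0'; python3 d.py .602 .2276 .295 24.86
```

```text
time_s: 0.48
ee_pos: [0.1749, -0.5212, 0.2961]
eef_rot: [-3.141, -0.0, 0.434]
force: [0.2, 0.1, -0.1]
grip_width: 0.0675
grip_force: 0.0
shift [ 23.41 -16.67   0.05] turn [-0. -0. -0.] shift after turn [ 23.41 -16.66   0.04]Traceback (most recent call last):
  File "d.py", line 8, in <module>
    print(o['time_s'],o['ee_pos'].round(4),np.degrees(o['eef_rot']).round(2),o['force'].round(1),o['qpos'].round(2),o['grip_width'].round(4),o['grip_force'])
                                                                                                                    ^^^^^^^^^^^^^^^^^^^^^
AttributeError: 'float' object has no attribute 'round'
```

```bash
sed -i "s/o\['grip_width'\].round(4)/round(o['grip_width'],4)/" d.py
for i in 1 2; do python3 -m inch '-1 0.975 -0.694 0 0 0 0; -1 0.975 -0.694 0 0 0 0; -1 0.975 -0.694 0 0 0 0; -1 0.975 -0.694 0 0 0 0; -1 0.975 -0.694 0 0 0 0; -1 0.975 -0.694 0 0 0 0; -1 0.975 -0.694 0 0 0 0; -1 0.975 -0.694 0 0 0 0; -1 0.975 -0.694 0 0 0 0; -1 0.975 -0.694 0 0 0 0'; done
python3 -m inch '-1 0.975 -0.694 0 0 0 0; -1 0.975 -0.694 0 0 0 0; -1 0.975 -0.694 0 0 0 0; -1 0.975 -0.694 0 0 0 0; -1 0 0 0 0 0 0'
python3 d.py .602 .2276 .125 24.86
```

```text
time_s: 1.72
ee_pos: [0.3532, -0.2084, 0.2953]
eef_rot: [-3.141, 0.0, 0.434]
force: [-0.3, -0.0, 0.0]
grip_width: 0.0005
grip_force: 0.0
time_s: 2.98
ee_pos: [0.5312, 0.1034, 0.2951]
eef_rot: [-3.141, 0.001, 0.434]
force: [1.3, -0.1, 0.1]
grip_width: 0.0008
grip_force: 0.0
time_s: 3.6
ee_pos: [0.6022, 0.2287, 0.2939]
eef_rot: [-3.141, 0.002, 0.436]
force: [0.3, -0.3, -0.3]
grip_width: 0.0007
grip_force: 0.0
shift [-0.01  0.03  5.63] turn [-0.    0.01  0.01] shift after turn [-0.02  0.03  5.63]
3.6 [0.6022 0.2287 0.2939] [-1.7998e+02  1.2000e-01  2.4960e+01] [ 0.3 -0.3 -0.3] [0.31 0.48 1.07 0.   1.59 1.44] 0.0007 0.0
```

Descend into the gap with the fingers shut and look before pushing.

```bash
python3 -m inch '-1 0 0 0.9 0 0 0; -1 0 0 0.9 0 0 0; -1 0 0 0.9 0 0 0; -1 0 0 0.8 0 0 0; -1 0 0 0.7 0 0 0; -1 0 0 0.7 0 0 0; -1 0 0 0.7 0 0 0; -1 0 0 0 0 0 0'
python3 d.py .602 .2276 .125 24.86
python3 - <<'E'
from h import *
c=snap('side','s1'); cv2.imwrite('pics/s1c.png',cv2.resize(c['img'][170:290,220:340],None,fx=5,fy=5,interpolation=cv2.INTER_CUBIC))
E
```

```text
time_s: 4.6
ee_pos: [0.6011, 0.2261, 0.1261]
eef_rot: [-3.141, 0.003, 0.433]
force: [-0.8, -0.0, -0.1]
grip_width: 0.0005
grip_force: 0.0
shift [ 0.05 -0.03  0.04] turn [-0.    0.02 -0.  ] shift after turn [ 0.05 -0.03  0.04]
4.6 [0.6011 0.2261 0.1261] [-1.7998e+02  1.7000e-01  2.4820e+01] [-0.8 -0.  -0.1] [ 0.3   0.57  1.32 -0.    1.25  1.44] 0.0005 0.0
```

View pics/s1c.png

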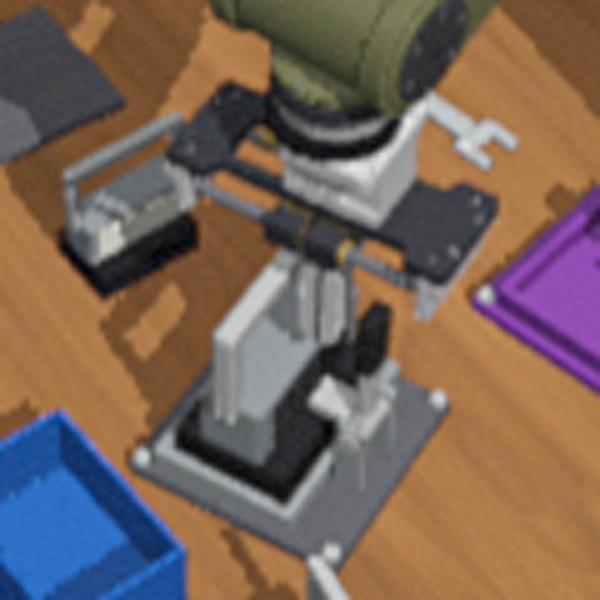

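The picture shows the shut fingers at crop (320,300), standing free in the gap between the bar (270,300) and the lever grip (370,340). I push along the arc.

```bash
python3 -m inch '-1 0 -0.42 -0.2 0 0 0; -1 0 -0.34 -0.02 0 0 0; -1 0 -0.34 0.05 0 0 0; -1 0 -0.32 0.11 0 0 0; -1 0 -0.32 0.12 0 0 0; -1 0 -0.27 0.2 0 0 0; -1 0 -0.27 0.21 0 0 0'
python3 -m inch '-1 0 -0.2 0.28 0 0 0; -1 0 -0.2 0.28 0 0 0; -1 0 -0.08 0.2 0 0 0; -1 0 -0.08 0.2 0 0 0; -1 0 0 0 0 0 0'; python3 d.py .602 .2276 .125 24.86
```

```text
time_s: 5.52
ee_pos: [0.5729, 0.2897, 0.1128]
eef_rot: [-3.141, 0.0, 0.434]
force: [1.6, -0.9, 2.8]
grip_width: 0.0004
grip_force: 1.7
time_s: 6.15
ee_pos: [0.5658, 0.3042, 0.0837]
eef_rot: [3.141, 0.001, 0.434]
force: [0.0, -0.8, 0.2]
grip_width: 0.0002
grip_force: 0.0
shift [ 0.02  2.82 -1.38] turn [ 0.    0.01 -0.  ] shift after turn [ 0.02  2.82 -1.38]
6.15 [0.5658 0.3042 0.0837] [1.7999e+02 8.0000e-02 2.4860e+01] [ 0.  -0.8  0.2] [ 0.44  0.62  1.35 -0.    1.17  1.57] 0.0002 0.0
```

```bash
python3 -m inch '-1 0 -0.03 0.1 0 0 0; -1 0 0 0.1 0 0 0; -1 0 0 0 0 0 0'
python3 -m inch '-1 0 0 -0.8 0 0 0; -1 0 0 -1 0 0 0; -1 0 0 -1 0 0 0; -1 0 0 -1 0 0 0; 0 0 0 -1 0 0 0; 0 0 0 -1 0 0 0; 0 0 0 0 0 0 0'
python3 d.py .615 .1995 .265 24.86
python3 - <<'E'
from h import *
c=snap('side','s2'); A=cv2.resize(c['img'][170:290,220:340],None,fx=3.3,fy=3.3,interpolation=cv2.INTER_CUBIC)
t=snap('top','t2'); B=cv2.resize(t['img'][160:260,210:310],None,fx=3.96,fy=3.96,interpolation=cv2.INTER_CUBIC)
cv2.imwrite('pics/s2c.png',np.hstack([A,B]))
for c in(c,t):
    P=cloud(c);X,Y,Z=np.moveaxis(P,-1,0)
    a=np.radians(-65.14); dx=(X-.615)*np.cos(a)+(Y-.1995)*np.sin(a); dy=-(X-.615)*np.sin(a)+(Y-.1995)*np.cos(a)
    m=(c['range_z']>0)&(abs(dx+.12)<.045)&(abs(dy)<.02)&(Z>.03)&(Z<.18)
    if m.sum()>3: print('lever pts',m.sum(),np.percentile(dx[m],[2,50,98]).round(3),np.percentile(Z[m],[5,50,95]).round(3))
    m=(c['range_z']>0)&(abs(dx)<.02)&(abs(dy)<.08)&(Z>.155)&(Z<.185)
    if m.sum()>3: print('bar',m.sum(),[np.round(v,4) for v in cv2.minAreaRect(P[m][:,:2].astype(np.float32))])
E
```

```text
time_s: 6.52
ee_pos: [0.5661, 0.3051, 0.0807]
eef_rot: [3.141, -0.001, 0.434]
force: [-8.7, -4.3, 20.6]
grip_width: 0.0002
grip_force: 10.0
time_s: 7.4
ee_pos: [0.5664, 0.3053, 0.2546]
eef_rot: [3.141, -0.004, 0.434]
force: [0.3, 0.1, 0.2]
grip_width: 0.0272
grip_force: 0.0
shift [-0.01  3.88 -0.35] turn [ 0.   -0.02 -0.  ] shift after turn [-0.01  3.88 -0.35]
7.4 [0.5664 0.3053 0.2546] [179.99  -0.21  24.84] [0.3 0.1 0.2] [ 0.44  0.48  1.15 -0.    1.5   1.57] 0.0272 0.0
lever pts 203 [-0.161 -0.125 -0.077] [0.067 0.078 0.086]
bar 217 [array([0.6143, 0.2021]), array([0.1348, 0.0166]), np.float64(24.9693)]
lever pts 38 [-0.156 -0.13  -0.077] [0.074 0.084 0.092]
bar 202 [array([0.6135, 0.197 ]), array([0.1339, 0.0139]), np.float64(24.867)]
```

View pics/s2c.png

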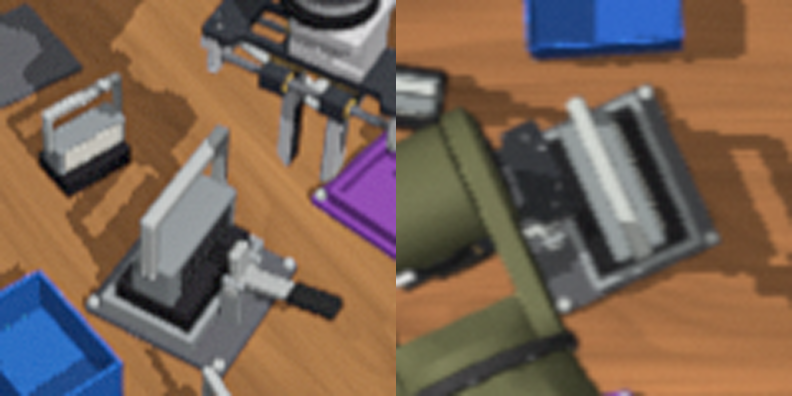

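The lever lies back level at crop (310,295), with its jaw clear, and the lamp is undisturbed. Next, over the bar and down.

```bash
python3 -m inch '0 0 0.97 -0.1 0 0 0; 0 0 0.97 -0.1 0 0 0; 0 0 0.97 -0.1 0 0 0; 0 0 0.97 -0.05 0 0 0; 0 0 0 0 0 0 0'; python3 d.py .614 .1995 .145 24.86
```

```text
time_s: 8.12
ee_pos: [0.615, 0.1979, 0.2614]
eef_rot: [-3.141, 0.002, 0.431]
force: [0.3, 0.5, 0.4]
grip_width: 0.0471
grip_force: 0.0
shift [ 0.   -0.06  3.88] turn [-0.    0.01 -0.01] shift after turn [-0.01 -0.06  3.88]
8.125 [0.615  0.1979 0.2614] [-1.7998e+02  1.3000e-01  2.4710e+01] [0.3 0.5 0.4] [ 0.25  0.49  1.13 -0.    1.52  1.39] 0.0471 0.0
```

```bash
python3 -m inch '0 0 -0.05 0.8 0 0 0; 0 0 0 0.8 0 0 0; 0 0 0 0.8 0 0 0; 0 0 0 0.8 0 0 0; 0 0 0 0.68 0 0 0; 0 0 0 0 0 0 0; -1 0 0 0 0 0 0; -1 0 0 0 0 0 0; -1 0 0 0 0 0 0; -1 0 0 0 0 0 0' 55; python3 -m inch '-1 0 0 0 0 0 0; -1 0 0 0 0 0 0'; python3 d.py .614 .1995 .145 24.86
```

```text
time_s: 9.38
ee_pos: [0.6143, 0.2007, 0.1471]
eef_rot: [3.141, -0.001, 0.434]
force: [0.6, -2.2, 1.1]
grip_width: 0.0136
grip_force: 55.0
time_s: 9.62
ee_pos: [0.6143, 0.2007, 0.147]
eef_rot: [3.141, -0.001, 0.434]
force: [1.0, -3.2, 4.3]
grip_width: 0.0134
grip_force: 55.0
shift [-0.03  0.03  0.07] turn [ 0. -0. -0.] shift after turn [-0.03  0.03  0.07]
9.625 [0.6143 0.2007 0.147 ] [ 1.7998e+02 -4.0000e-02  2.4840e+01] [ 1.  -3.2  4.3] [ 0.26  0.56  1.29 -0.    1.29  1.4 ] 0.0134 55.00117778778076
```

```bash
python3 -m inch '-1 0 0 -0.3 0 0 0; -1 0 0 -0.5 0 0 0; -1 0 0 -0.7 0 0 0; -1 0 0 -0.8 0 0 0; -1 0 0 -0.9 0 0 0; -1 0 0 -0.9 0 0 0; -1 0 0 -0.9 0 0 0; -1 0 0 -0.9 0 0 0; -1 0 0 -0.6 0 0 0; -1 0 0 -0.3 0 0 0'; python3 -m inch '-1 0 0 0 0 0 0; -1 0 0 0 0 0 0'; python3 d.py .46 -.159 .35 90
```

```text
time_s: 10.88
ee_pos: [0.614, 0.201, 0.3522]
eef_rot: [3.142, -0.001, 0.434]
force: [-0.2, 0.7, -5.0]
grip_width: 0.0134
grip_force: 55.0
time_s: 11.12
ee_pos: [0.6139, 0.2009, 0.3497]
eef_rot: [-3.141, 0.001, 0.434]
force: [-0.1, 0.0, -6.1]
grip_width: 0.0137
grip_force: 55.0
shift [-9.7   8.73  0.  ] turn [-0.01  0.01 -6.51] shift after turn [-1.20e+01 -5.13e+00 -1.00e-02]
11.125 [0.6139 0.2009 0.3497] [-1.7998e+02  8.0000e-02  2.4860e+01] [-0.1  0.  -6.1] [0.26 0.48 0.95 0.   1.72 1.4 ] 0.0137 54.99788761138916
```

```bash
python3 -m inch '-1 0 0 0 0 0 -0.35; -1 0 0 0 0 0 -0.7; -1 0 0 0 0 0 -0.75; -1 0 0 0 0 0 -0.75; -1 0 0 0 0 0 -0.75; -1 0 0 0 0 0 -0.75; -1 0 0 0 0 0 -0.75; -1 0 0 0 0 0 -0.75; -1 0 0 0 0 0 -0.65; -1 0 0 0 0 0 -0.31'; python3 -m inch '-1 -0.4 -0.17 0 0 0 0; -1 -0.8 -0.34 0 0 0 0; -1 -0.9 -0.39 0 0 0 0; -1 -0.9 -0.39 0 0 0 0; -1 -0.9 -0.39 0 0 0 0; -1 -0.9 -0.39 0 0 0 0; -1 -0.9 -0.38 0 0 0 0;  -1 -0.9 -0.38 0 0 0 0;  -1 -0.9 -0.38 0 0 0 0; -1 -0.9 -0.38 0 0 0 0'; python3 -m inch '-1 -0.9 -0.38 0 0 0 0; -1 -0.9 -0.38 0 0 0 0; -1 -0.9 -0.38 0 0 0 0; -1 -0.6 -0.26 0 0 0 0; -1 -0.4 -0.17 0 0 0 0; -1 0 0 0 0 0 0; -1 0 0 0 0 0 0'; python3 d.py .46 -.159 .230 90
```

```text
time_s: 12.38
ee_pos: [0.6139, 0.2009, 0.3498]
eef_rot: [-3.14, 0.0, 1.573]
force: [-0.6, 0.1, -5.2]
grip_width: 0.0135
grip_force: 55.0
time_s: 13.62
ee_pos: [0.505, -0.0523, 0.3504]
eef_rot: [-3.141, 0.0, 1.568]
force: [0.3, 0.4, -5.5]
grip_width: 0.0132
grip_force: 55.0
time_s: 14.5
ee_pos: [0.459, -0.1615, 0.3506]
eef_rot: [3.142, -0.0, 1.57]
force: [-1.1, 0.7, -3.9]
grip_width: 0.0135
grip_force: 55.0
shift [0.08 0.03 4.02] turn [ 0. -0. -0.] shift after turn [0.08 0.03 4.02]
14.5 [ 0.459  -0.1615  0.3506] [ 1.800e+02 -1.000e-02  8.995e+01] [-1.1  0.7 -3.9] [-0.41  0.09  1.44  0.    1.61 -0.41] 0.0135 54.99788761138916
```

```bash
python3 -m inch '-1 0 0 0.4 0 0 0; -1 0 0 0.8 0 0 0; -1 0 0 0.9 0 0 0; -1 0 0 0.9 0 0 0; -1 0 0 0.7 0 0 0; -1 0 0 0.32 0 0 0; -1 0 0 0 0 0 0; -1 0 0 0 0 0 0'; python3 d.py .59 -.159 .230 90;  python3 - <<'E'
from h import *
c=snap('side','s3'); cv2.imwrite('pics/s3c.png',cv2.resize(c['img'][110:250,150:310],None,fx=4,fy=4,interpolation=cv2.INTER_CUBIC))
o=ctrl.get_obs()['ee_pos']
t=snap('top','t3')
for n,c in(('side',c),('top',t)):
    P=cloud(c);X,Y,Z=np.moveaxis(P,-1,0); ok=c['range_z']>0
    for s in(-1,1):
        m=ok&(abs(X-o[0])<.02)&(s*(Y-o[1])>.03)&(abs(Y-o[1])<.08)&(Z>.225)&(Z<.27)
        if m.sum()>3: print(n,'bar',s,m.sum(),P[m].mean(0).round(4),np.percentile(Y[m],[1,99]).round(4),np.percentile(X[m],[2,98]).round(4),'z',np.percentile(Z[m],[90,98]).round(4))
E
```

```text
time_s: 15.5
ee_pos: [0.4593, -0.162, 0.2308]
eef_rot: [3.14, 0.0, 1.57]
force: [0.7, 0.1, -4.7]
grip_width: 0.0138
grip_force: 55.0
shift [0.1  4.36 0.03] turn [ 0.01  0.   -0.  ] shift after turn [0.1  4.36 0.03]
15.5 [ 0.4593 -0.162   0.2308] [1.7994e+02 3.0000e-02 8.9960e+01] [ 0.7  0.1 -4.7] [-0.41  0.14  1.66  0.    1.34 -0.41] 0.0138 54.99799847602844
side bar -1 44 [ 0.4633 -0.2147  0.2458] [-0.2275 -0.1946] [0.455  0.4688] z [0.2549 0.2556]
side bar 1 64 [ 0.463  -0.1066  0.2456] [-0.1293 -0.0925] [0.4546 0.4686] z [0.2536 0.2545]
top bar 1 70 [ 0.4612 -0.1139  0.2542] [-0.132 -0.098] [0.4553 0.467 ] z [0.2587 0.2606]
```

View pics/s3c.png

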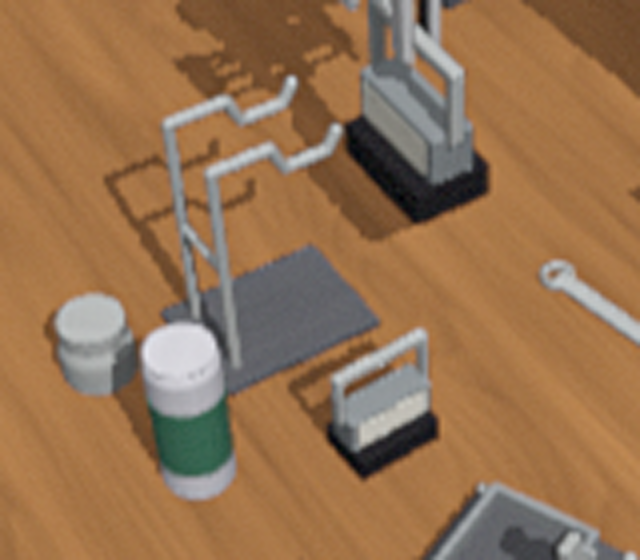

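The lamp hangs straight in the gripper at crop (415,120), in front of the prong tips at (292,82) and (336,128). It needs about 3.6 mm in +y and 129 mm in +x.

```bash
python3 -m inch '-1 0.06 0.3 0 0 0 0; -1 0.06 0.5 0 0 0 0; -1 0 0.6 0 0 0 0; -1 0 0.6 0 0 0 0; -1 0 0.6 0 0 0 0; -1 0 0.6 0 0 0 0; -1 0 0.5 0 0 0 0; -1 0 0.4 0 0 0 0; -1 0 0.19 0 0 0 0; -1 0 0 0 0 0 0'; python3 -m inch '-1 0 0 0.2 0 0 0; -1 0 0 0.2 0 0 0; -1 0 0 0.2 0 0 0; -1 0 0 0.15 0 0 0;  -1 0 0 0.1 0 0 0; -1 0 0 0 0 0 0; -1 0 0 0 0 0 0'; python3 d.py .59 -.159 .200 90
```

```text
time_s: 16.85
ee_pos: [0.5878, -0.1584, 0.2298]
eef_rot: [-3.141, -0.0, 1.57]
force: [-0.8, -0.7, -4.6]
grip_width: 0.0135
grip_force: 55.0
time_s: 17.73
ee_pos: [0.5878, -0.1585, 0.2047]
eef_rot: [3.141, 0.0, 1.57]
force: [-0.2, 0.6, -5.8]
grip_width: 0.0137
grip_force: 55.0
shift [-0.02  0.07  0.16] turn [ 0.  0. -0.] shift after turn [-0.02  0.07  0.16]
17.725 [ 0.5878 -0.1585  0.2047] [179.98   0.    89.95] [-0.2  0.6 -5.8] [-0.32  0.43  1.34  0.    1.37 -0.32] 0.0137 54.99786972999573
```

Lower in small steps until the weight comes off.

```bash
for i in 1 2 3; do python3 -m inch '-1 0 0 0.07 0 0 0; -1 0 0 0 0 0 0' | grep -E 'ee_pos|force: \['; done
```

```text
ee_pos: [0.5876, -0.1585, 0.2023]
force: [0.5, -0.7, -4.6]
ee_pos: [0.5876, -0.1585, 0.2001]
force: [-0.5, -0.1, -4.7]
ee_pos: [0.5878, -0.1585, 0.1995]
force: [-4.3, 1.0, 5.6]
```

Seated, with the load reversed. I look once, then release.

Run:
```python
from h import *
c=snap('side','s4'); cv2.imwrite('pics/s4c.png',cv2.resize(c['img'][90:230,150:310],None,fx=4,fy=4,interpolation=cv2.INTER_CUBIC))
```

```text
(no output)
```

View pics/s4c.png

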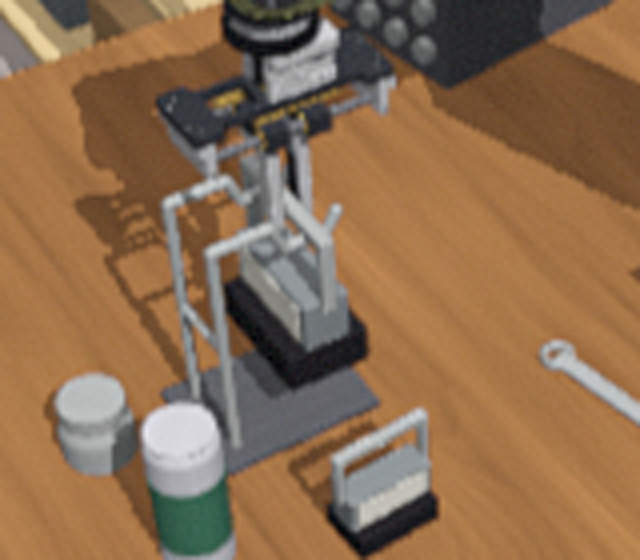

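The bar at crop (310,225) lies on the low part of both prongs, inside the near tip at (335,212). I release.

```bash
python3 -m inch '-0.5 0 0 0 0 0 0; -0.4 0 0 0 0 0 0; -0.3 0 0 0 0 0 0; -0.1 0 0 0 0 0 0; -0.1 0 0 0 0 0 0; -0.1 0 0 0 0 0 0; -0.1 0 0 0 0 0 0'; python3 -m inch '-0.1 0 0 -0.2 0 0 0; -0.1 0 0 -0.5 0 0 0; -0.1 0 0 -0.9 0 0 0; -0.1 0 0 -1 0 0 0; -0.1 0 0 -1 0 0 0; -0.1 0 0 -1 0 0 0; -0.1 0 0 -1 0 0 0; 0 0 0 0 0 0 0; 0 0 0 0 0 0 0;0 0 0 0 0 0 0'
python3 - <<'E'
from h import *
c=snap('side','s5'); cv2.imwrite('pics/s5c.png',cv2.resize(c['img'][90:290,150:350],None,fx=3,fy=3,interpolation=cv2.INTER_CUBIC))
P=cloud(c);X,Y,Z=np.moveaxis(P,-1,0)
m=(c['range_z']>0)&(abs(X-.588)<.015)&(abs(Y+.157)<.075)&(Z>.213)&(Z<.24)
print('bar (side)',cv2.minAreaRect(P[m][:,:2].astype(np.float32)),Z[m].max())
E
```

```text
time_s: 19.4
ee_pos: [0.5877, -0.1584, 0.1982]
eef_rot: [-3.142, -0.0, 1.57]
force: [-0.1, 0.3, -0.4]
grip_width: 0.0423
grip_force: 0.0
time_s: 20.65
ee_pos: [0.5875, -0.1584, 0.3653]
eef_rot: [-3.14, -0.001, 1.57]
force: [0.9, 0.2, 0.2]
grip_width: 0.0469
grip_force: 0.0
bar (side) ((0.5899259448051453, -0.15778431296348572), (0.13870194554328918, 0.014967435039579868), 89.82254028320312) 0.2266502061128789
```

View pics/s5c.png

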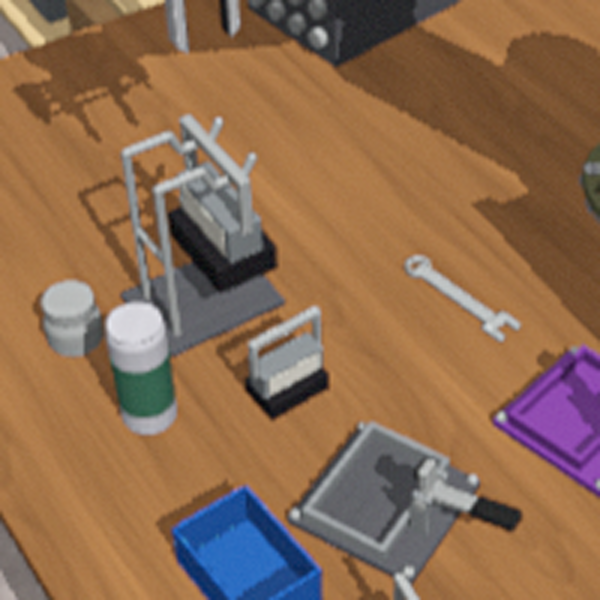

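The lamp hangs on both prongs at crop (220,190), the lever is open at (490,510), and the bystanders are untouched. I let it settle, then hand in.

```bash
for i in 1 2 3; do python3 -m inch '0 0 0 0 0 0 0;0 0 0 0 0 0 0;0 0 0 0 0 0 0;0 0 0 0 0 0 0;0 0 0 0 0 0 0;0 0 0 0 0 0 0;0 0 0 0 0 0 0;0 0 0 0 0 0 0;0 0 0 0 0 0 0;0 0 0 0 0 0 0' >/dev/null; done; python3 -c "
from h import *
a=dict(np.load('s5.npz'));
for t in('s6','s7'):
    c=snap('side',t); print(np.abs(c['img'][110:190,190:250].astype(int)-a['img'][110:190,190:250]).mean()); a=c
print(ticket.hand_in())"
```

```text
1.8114583333333334
1.7493055555555554
the job is handed in; nothing more can be done
None
```

The job is handed in: the lamp hangs straight and still on both prongs, the lever is fully open, and the bystanders look unmoved in the last picture; the judge's result was not shown.

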